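# Draw the tin bin forward with the pull hook

## Task

The bin of tins sits at the back of the low wooden shelf, where the gripper does not fit: take the pull hook by its handle, drop it over the bin's front lip and draw the bin forward until you feel it snug against its hidden rubber stop, gently (never more than 12 N on the thin lip) and without the gripper touching the bin. Then unhook without pushing the bin back off its stop, lay the pull hook back on the open worktop, resting on its handle's underside, and leave everything else as it stands.

Things in the scene. Friction and masses are not known exactly. Their poses are not given: they have to be found in the camera images.
- pull_hook: Pull hook, 0.15 kg: dark wood handle 110 long (x) x 28 wide x 38 high mm; from its +x end a steel rod, 7 mm thick, runs on along +x, its axis 31 mm above the handle's underside, and bends straight down at x = 180 mm. Origin: centre of its underside; x towards the hook, z up. It stands on its handle's underside, hook down, pointing more or less to the left along the worktop's front edge.
- hook_grip (a point): Where to grip the handle, across its 28 mm width, near the centre of mass: in the pull hook's frame x 20, y 0, z 23 mm; 160 mm behind the hook.
- hook_tip (a point): Lower end of the pull hook, on the axis of its downturned end: in the pull hook's frame x 180, y 0, z 2 mm (25 mm below the underside of the rod).
- shelf: Low light-wood shelf, fixed. Origin: on the worktop below the middle of the deck's front edge; x points into the shelf, away from the robot; z up. Floor board 15 mm thick, 222 wide, x = -120 (open ledge) to 230 mm. Deck x = 0 to 230 mm, underside z = 155, top z = 170. Side panels under the deck; fences to z = 35 mm along the ledge. Inner width 198 mm.
- bin: White open plastic bin, 130 deep (x) x 190 wide x 67 high mm, 0.4 to 0.7 kg plus two tins of 0.23 kg. Origin: centre of its underside; x into the shelf, z up. It slides on nylon glides on the floor board (z = 15 mm), 4 mm play at each side; dragging it takes 1.5 to 3.5 N. It starts with its origin at x = 130 to 155 mm in the shelf's frame.
- bin_lip (a point): Top of the bin's rolled front lip (8 mm thick, over a 3 mm wall), at its middle: in the bin's frame x -63.5, y 0, z 67 mm. Behind it is an empty gap for the hook, from x = -60 to -31 mm in the bin's frame, as wide as the bin; inner floor at z = 5 mm. A divider 45 mm high closes the gap; behind it lie the tins.
- stop_rail: Fixed steel rails under the deck; origin in the shelf's frame x 71, z 155 mm. They carry the stop: a crossbar with two legs at y = +-65 mm, down to z = 96 mm, whose rubber buffers catch two tabs on the bin's rear wall. It is clamped at a place that varies, hidden and not reported: the bin's origin may meet it anywhere from x = 0 to +46 mm in the shelf's frame.
- stop_buffers (a point): Nominal place of the buffers only (middle of the crossbar's adjustment of +-22 mm), between the legs: shelf frame x 80, y 0, z 105 mm. Pass the hook rod between the legs (130 mm apart). The buffers give 4 N per mm together, for 5 mm, then are solid. Snug means pressed with 2.5 N or more.
- tin_left: Flat tin, 86 mm diameter, 40 mm high, in the left half of the bin. Origin: centre of its underside.
- tin_right: The same, in the right half of the bin.
- sugar_canister: Cream canister with wooden lid, 102 mm diameter, 130 high, on the deck (bystander). Origin: centre of its underside.
- spice_a: Spice jar, 42 mm diameter, 96 high, on the deck (bystander). Origin: centre of its underside.
- spice_b: Spice jar, 45 mm diameter, 105 high, on the deck (bystander). Origin: centre of its underside.
- glass: Drinking glass, 81 mm diameter, 93 high, on the worktop at the left of the shelf's ledge (bystander). Origin: centre of its underside.

How it is judged:
By the outcome, as a careful person would: the job done as asked, in the order asked, and still so for the second after the job is handed in, with the robot touching nothing.
It also fails if it takes over 66 s, if anything falls off the work surface, if the arm or the gripper's body presses on something with over 40 N, if the wrist force passes 120 N, or if a joint passes its speed limit or range.

## Robot

A 6-joint arm with a two-finger parallel gripper is mounted at the origin on a cart in front of the work surface, level with it; the furniture and walls round the work are solid. World frame = base frame: x ahead of the robot, y to its left, z up, the work surface at z = 0. Lengths are in m, angles in rad, forces in N, time in s.
With the tool pointing down it reaches from about 0.35 to 0.875 m from the base axis. Payload 4.2 kg.
Tool frame: the origin (TCP) lies midway between the tips of the shut fingers; the grasp point (between the pads) lies 19 mm behind it; z points along the fingers, y is the line along which they close (so a half turn about z gives the same grasp; the last joint's range is limited). The gripper opens to 87 mm and grips with 3 to 60 N. Pads are 19 mm wide; open, the fingers measure 117 mm over their backs; the gripper's body (75 mm by 190 mm) begins 51 mm behind the grasp point.
Start: joints at [1.36, 0.385, 0.008, 0, -1.194, -0.259], TCP at [0.283, 0.557, 0.223] pointing down, gripper open.
Joint ranges: [-3.14, 3.14], [-1.21, 2.06], [-1.07, 1.41], [-3.16, 2.05], [-2.99, -0.16], [-3.1, 3.1]. Speed limits (rad/s): [2.79, 2.79, 3.14, 3.14, 3.14, 3.14].

## Interface

Orientations are given as a unit quaternion [w, x, y, z].
In Python, from cell import manip gives the robot as it stands. The module is installed in compiled form; this text tells all that it offers.
- The arm moves only by the tool move_arm, never from a script. Its argument "motion" is a list of rows, each a list of 7 numbers: the shift along the tool's x, y, z as a fraction of full scale, then the turn, a rotation vector about the tool's x, y, z as a fraction of full scale, then the opening, from -1 (shut) to 1 (fully open). In form: [[dx, dy, dz, ax, ay, az, hand], ...]. A call has 1 to 10 rows; each row is the pose to reach, as a shift and turn from the pose commanded when the call began, along the tool's axes at that moment; what a row does not reach only later rows make up. Full scale, the value 1, is 0.5 m for a shift and 60 degrees for a turn. A row lasts 1/12 s, in which the tool goes at most 41.7 mm and 7.16 degrees, less where a joint would pass 70% of its speed; a pose out of reach is approached as far as the arm can. A call with a number of a shift or a turn outside -1 to 1 is refused whole. A call with a gripper value outside its range is refused whole. The fingers move at their own pace and stop on an object; "force" is the grip in N (left out, the last holds). Time passes only in rows, so rows that repeat a pose let the fingers close. It gives the time, the measured TCP pose, the force, the opening and the grip force at its end, in the units of the state.
- manip.get_obs(): the state, without advancing time (a new reading comes with each control period).
- manip.read_camera(name): name is "scene" or "top" or "wrist"; returns (picture, depth): 480x640x3 uint8, red, green, blue; 480x640 float32, m along the optical axis (not along the pixel's ray), 0 where there is no reading.
- manip.camera_info(name): a dict with "mtx" (3x3 intrinsics, pixels), "rvec" (rotation vector, rad) and "tvec" (3), from world to camera coordinates, as OpenCV has them; the wrist camera has in their place "tool_from_camera" (4x4, takes a point from camera to tool coordinates, whose origin is the TCP and whose axes are the flange's). Camera axes: x right, y down, z forward; pixel columns grow to the right and rows downward; lengths in m; the calibration is good to about 2 mm. The wrist camera is an equidistant fisheye: a pixel r from the principal point sees the ray r / f radians off the axis. A picture is of the moment at which its call begins: read the wrist's pose just before it. camera_info takes no time and is no camera call.
- manip.job_done(): hands the job in; it is judged then, once.
Trained networks look in the newest picture that a camera, given by its name, has taken for a name from the list of things; names that differ only in an ending like _2 or _b are one class to them, and where a whole thing is asked for, a point or a joint stands for the part that bears it (a point fixed in the world has none). Each returns a list of dicts, best first, with "conf" (0 to 1); they miss things now and then, are a little off and sometimes report something else, mostly with a low value. They report only what shows in the picture. A call takes as long as a camera call.
- manip.look_for(camera, name): "xy" ([column, row] as shares, 0 to 1, of the picture: columns of its width, rows of its height, amid what is visible of it).
- manip.tip_of(camera, name): "xy" ([column, row] as shares, 0 to 1, of the picture: columns of its width, rows of its height: a listed point, or the origin of a listed thing).
The state is a dict: "t": time; "q": joint angles; "joint_velocities": joint speeds; "effort": joint torques, N m; "eef_pos": TCP position; "tcp_rot": TCP orientation; "contact_force": force on the tool from outside, world axes, zero at the start; "moment": the same for the moment, N m; "grip_width": finger opening in m; "grip_force": force on a finger pad.
Only numpy, scipy, OpenCV 4.12 (cv2) and the standard library are available. Lean on these libraries where they do the work, as an engineer would, in place of code of your own. Each camera call takes 0.05 s, during which the arm holds its last target. There are 200 camera calls.

## Working session

There is one attempt and no reset: what is moved stays moved. The work goes in short steps, Python scripts to look and compute and a tool call to move; the robot and the scene stay as the last step left them, time stands still between calls to the robot, and variables do not carry over. Pictures are saved under pics/ and viewed, at most 10 in all, crops included, and the job is handed in when it is done.

Besides the shell and the picture viewer there is one more tool, called as name(argument=value, ...) on one line, values as JSON. move_arm: Moves the arm, as the interface text tells. Shift numbers are shares of 0.5 m and turn numbers shares of 60 degrees, none past 1 either way. Its arguments: {"type":"object","properties":{"motion":{"type":"array"},"force":{"type":"number"}},"required":["motion"]}

```bash
mkdir -p pics; cat > h.py <<'E'
import numpy as np, cv2
from cell import manip
from scipy.spatial.transform import Rotation as R
def cam(n):
    i=manip.camera_info(n); M=np.array(i["mtx"]); Rm=cv2.Rodrigues(np.array(i["rvec"],float))[0]; t=np.array(i["tvec"],float).ravel()
    return M,Rm,t
def cloud(n,d):
    M,Rm,t=cam(n); v,u=np.mgrid[:480,:640]
    P=np.stack([(u-M[0,2])/M[0,0]*d,(v-M[1,2])/M[1,1]*d,d],-1)
    return (P-t)@Rm
def ray_z(n,uv,z):
    M,Rm,t=cam(n); c=-Rm.T@t; r=Rm.T@np.linalg.solve(M,[uv[0],uv[1],1]); return c+r*(z-c[2])/r[2]
def tool():
    o=manip.get_obs(); q=o["tcp_rot"]; return np.array(o["eef_pos"]),R.from_quat([q[1],q[2],q[3],q[0]])
def delta(p,Rt=None):
    "shares for move to world p / Rotation Rt"
    p0,R0=tool(); s=R0.inv().apply(np.array(p)-p0)/0.5
    a=(R0.inv()*Rt).as_rotvec()/np.radians(60) if Rt is not None else np.zeros(3)
    return np.round(s,4),np.round(a,4)
E
python3 - <<'E'
from h import *
np.set_printoptions(precision=4,suppress=True)
for n in ["scene","top"]:
    im,d=manip.read_camera(n); cv2.imwrite(f"pics/{n}0.png",im[:,:,::-1]); np.save(f"{n}_d.npy",d)
    C=cloud(n,d)
    M,Rm,t=cam(n); print(n,"cam at",-Rm.T@t)
    for k in ["pull_hook","hook_grip","hook_tip","shelf","bin_lip","bin","stop_buffers","stop_rail","glass"]:
        r=manip.tip_of(n,k)[:1]
        for x in r:
            u,v=x["xy"][0]*640,x["xy"][1]*480
            z={"pull_hook":0,"hook_grip":.023,"hook_tip":.002,"shelf":0,"bin_lip":.082,"bin":.015,"stop_buffers":.105,"stop_rail":.155,"glass":0}[k]
            print(k,round(x["conf"],2),round(u),round(v),"rayz",ray_z(n,(u,v),z),"depth",C[min(int(v),479),min(int(u),639)])
o=manip.get_obs(); print(o)
E
```

```text
scene cam at [-0.3054 -0.4155  0.5442]
pull_hook 0.89 402 365 rayz [ 0.3745 -0.3161  0.    ] depth [ 0.3561 -0.3171  0.015 ]
hook_grip 0.66 397 353 rayz [ 0.3773 -0.3043  0.023 ] depth [ 0.3651 -0.3059  0.0338]
hook_tip 0.9 334 324 rayz [ 0.4446 -0.1558  0.002 ] depth [ 0.4409 -0.157   0.0049]
shelf 0.68 335 280 rayz [ 0.6299 -0.09    0.    ] depth [ 0.6092 -0.0964  0.0138]
bin_lip 0.86 345 236 rayz [ 0.7187 -0.0795  0.082 ] depth [ 0.7749 -0.0596  0.057 ]
bin 0.82 347 253 rayz [ 0.7627 -0.0756  0.015 ] depth [ 0.7055 -0.0928  0.0448]
glass 0.76 212 285 rayz [0.4809 0.1745 0.    ] depth [0.4628 0.1623 0.0143]
top cam at [-0.0885 -0.394   1.0809]
pull_hook 0.57 374 372 rayz [ 0.3686 -0.3137  0.    ] depth [ 0.3572 -0.314   0.0255]
hook_grip 0.97 371 362 rayz [ 0.3798 -0.3     0.023 ] depth [ 0.3747 -0.3002  0.0377]
hook_tip 0.88 329 322 rayz [ 0.4371 -0.1591  0.002 ] depth [ 0.4385 -0.1569 -0.001 ]
shelf 0.68 372 183 rayz [ 0.9491 -0.0587  0.    ] depth [ 0.7406 -0.1238  0.2186]
bin_lip 0.93 347 219 rayz [ 0.7071 -0.0786  0.082 ] depth [ 0.6389 -0.1039  0.1678]
bin 0.69 354 218 rayz [ 0.7744 -0.0757  0.015 ] depth [ 0.6496 -0.1212  0.17  ]
stop_rail 0.75 229 258 rayz [0.4083 0.0986 0.155 ] depth [0.4634 0.1532 0.0548]
glass 0.62 228 260 rayz [0.4847 0.1786 0.    ] depth [0.4629 0.1581 0.043 ]
{'t': 1.0, 'q': array([ 1.3597,  0.3847,  0.0079, -0.    , -1.194 , -0.2586]), 'joint_velocities': array([ 0.0003,  0.0012, -0.001 ,  0.0009,  0.    , -0.0004]), 'effort': array([ -0.0001, -39.0477,  18.7623,   4.2241,   0.0155,  -0.    ]), 'eef_pos': array([0.2829, 0.5573, 0.2226]), 'tcp_rot': array([-0.    ,  0.9725, -0.2327, -0.    ]), 'contact_force': array([-0.2214, -0.0663, -0.1282]), 'moment': array([-0.0303, -0.0029, -0.0016]), 'grip_force': 0.0, 'grip_width': 0.08712695162076294}
```

View pics/scene0.png

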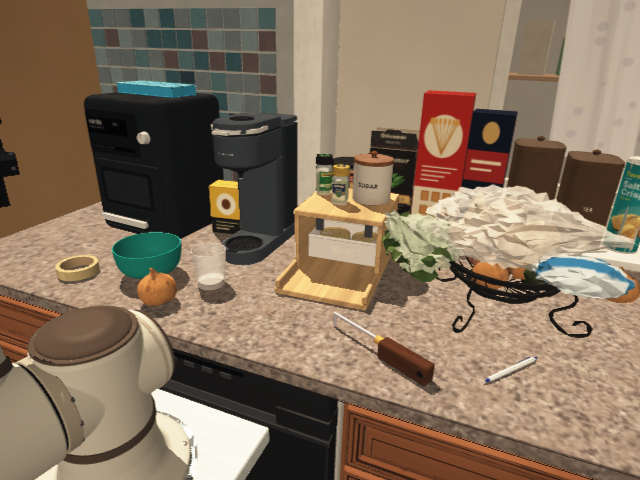

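```bash
python3 - <<'E'
from h import *
np.set_printoptions(precision=4,suppress=True)
for n in ["scene","top"]:
    C=cloud(n,np.load(f"{n}_d.npy")).reshape(-1,3)
    x,y,z=C.T
    # deck top
    m=(abs(z-.17)<.006)&(x>.4)&(x<1)&(abs(y)<.4)
    r=cv2.minAreaRect((C[m][:,:2]*1000).astype(np.float32)); print(n,"deck",m.sum(),r,cv2.boxPoints(r).round(0).tolist())
    m=(abs(z-.015)<.005)&(x>.45)&(x<.75)&(y>-.3)&(y<.13)
    r=cv2.minAreaRect((C[m][:,:2]*1000).astype(np.float32)); print("floor",m.sum(),r)
    m=(abs(z-.038)<.004)&(x>.3)&(x<.46)&(y>-.42)&(y<-.2)
    r=cv2.minAreaRect((C[m][:,:2]*1000).astype(np.float32)); print("handle top",m.sum(),r)
    m=(abs(z-.035)<.004)&(x>.46)&(x<.7)&(y>-.3)&(y<.13)
    print("fence",m.sum(), cv2.boxPoints(cv2.minAreaRect((C[m][:,:2]*1000).astype(np.float32))).round(0).tolist())
E
```

```text
scene deck 3117 ((761.256103515625, -20.50140380859375), (808.027587890625, 424.5347900390625), 80.68521881103516) [[486.0, -385.0], [905.0, -454.0], [1036.0, 344.0], [617.0, 413.0]]
floor 3400 ((629.371337890625, -36.44378662109375), (331.1072692871094, 239.46090698242188), 89.84761047363281)
handle top 615 ((382.1892395019531, -287.73272705078125), (181.0612335205078, 29.462200164794922), 64.70265197753906)
fence 300 [[511.0, 127.0], [518.0, -200.0], [704.0, -196.0], [698.0, 131.0]]
top deck 4457 ((751.05517578125, -7.566192626953125), (799.7426147460938, 465.8755187988281), 87.06453704833984) [[498.0, -395.0], [963.0, -419.0], [1004.0, 380.0], [539.0, 404.0]]
floor 4054 ((615.7936401367188, -34.971771240234375), (350.96600341796875, 222.51577758789062), 82.6109390258789)
handle top 556 ((385.00909423828125, -284.8262634277344), (188.91795349121094, 28.783300399780273), 64.69970703125)
fence 330 [[511.0, 125.0], [520.0, -199.0], [706.0, -193.0], [696.0, 131.0]]
```

The picture shows the shelf (ledge at ~(330,285), bin front at (345,247)), glass at (210,270) left of it, and the pull hook from (335,318) to (432,378). I'll refine the shelf's pose.

```bash
python3 - <<'E'
from h import *
np.set_printoptions(precision=4,suppress=True)
im=cv2.imread("pics/top0.png"); cv2.imwrite("pics/topc.png",cv2.resize(im[120:400,180:460],None,fx=2.1,fy=2.1))
for n,seed in [("top",None),("scene",None)]:
    D=np.load(f"{n}_d.npy"); C=cloud(n,D)
    for nm,z0,tol,xr,yr in [("deck",.17,.006,(.5,.95),(-.3,.2)),("ledge",.015,.004,(.48,.66),(-.25,.1)),("fence",.035,.004,(.48,.66),(-.25,.1)),("binlip",.082,.005,(.6,.8),(-.25,.1))]:
        m=(abs(C[...,2]-z0)<tol)&(C[...,0]>xr[0])&(C[...,0]<xr[1])&(C[...,1]>yr[0])&(C[...,1]<yr[1])
        k,l,s,c=cv2.connectedComponentsWithStats(m.astype(np.uint8),connectivity=8)
        for j in [a for a in np.argsort(-s[1:,4])[:3]+1 if s[a,4]>25]:
            P=C[l==j][:,:2]*1000; r=cv2.minAreaRect(P.astype(np.float32))
            print(n,nm,s[j,:].tolist(),np.round(r[0]),np.round(r[1]),round(r[2],1))
# edge line fits: bin front wall
D=np.load("scene_d.npy"); C=cloud("scene",D).reshape(-1,3)
m=(C[:,2]>.03)&(C[:,2]<.07)&(C[:,0]>.62)&(C[:,0]<.75)&(C[:,1]>-.2)&(C[:,1]<.04); P=C[m]
# histogram of x to see front wall
print(np.histogram(P[:,0],bins=13,range=(.62,.75)))
E
```

```text
top deck [300, 152, 107, 79, 3215] [753. -76.] [236. 222.] 3.6
top deck [385, 241, 33, 20, 262] [ 611. -262.] [42. 78.] 13.4
top deck [423, 163, 33, 13, 110] [ 922. -255.] [10. 90.] 2.4
top ledge [283, 234, 88, 66, 2898] [591. -86.] [149. 221.] 3.9
top fence [356, 258, 20, 38, 146] [ 588. -191.] [126.  11.] 3.4
top fence [283, 231, 25, 38, 134] [583.  17.] [137.  12.] 3.3
top binlip [302, 211, 12, 14, 28] [663.  18.] [ 9. 55.] 82.5
scene deck [294, 188, 105, 36, 1808] [750. -77.] [231. 222.] 3.4
scene deck [386, 223, 43, 16, 299] [ 614. -255.] [43. 93.] 6.6
scene deck [251, 175, 65, 19, 250] [813. 135.] [ 71. 208.] 71.7
scene ledge [275, 261, 104, 47, 2509] [589. -89.] [150. 220.] 2.6
scene fence [363, 270, 17, 29, 120] [ 591. -191.] [133.  11.] 3.3
scene fence [276, 254, 26, 28, 105] [585.  17.] [143.  11.] 3.5
scene binlip [295, 223, 82, 23, 230] [678. -55.] [199. 126.] 74.1
scene binlip [376, 249, 8, 8, 27] [ 667. -188.] [40. 10.] 1.3
(array([ 20,  59,  61,  66,  28,  26,  26,  96, 723, 182,   7,   4,   6]), array([0.62, 0.63, 0.64, 0.65, 0.66, 0.67, 0.68, 0.69, 0.7 , 0.71, 0.72,
       0.73, 0.74, 0.75]))
```

View pics/topc.png

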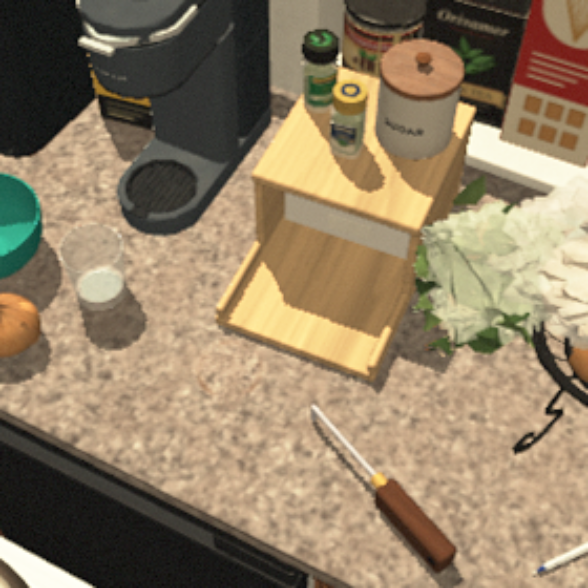

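Top crop: the shelf is yawed about 3.4° with the ledge front at (300,340), the hook tip at (313,408) and the handle end at (445,560). Shelf origin is about (0.6365, -0.083). Now I'll move.

```bash
cat >> h.py <<'E'
def down(phi): # tool x at world angle phi deg, z down
    return R.from_euler('z',phi,degrees=True)*R.from_euler('x',180,degrees=True)
O=np.array([.6365,-.0833]); YAW=3.4; c_,s_=np.cos(np.radians(YAW)),np.sin(np.radians(YAW))
def to_shelf(P): d=np.asarray(P)[...,:2]-O; return np.stack([d[...,0]*c_+d[...,1]*s_,-d[...,0]*s_+d[...,1]*c_,np.asarray(P)[...,2]],-1)
def to_world(S): S=np.asarray(S); return np.array([O[0]+c_*S[0]-s_*S[1],O[1]+s_*S[0]+c_*S[1],S[2]])
E
python3 - <<'E'
from h import *
print(delta([.43,.12,.2],down(-72)))
for n in ["scene","top"]:
    S=to_shelf(cloud(n,np.load(f"{n}_d.npy")).reshape(-1,3))
    for z0 in (.03,.04,.05,.06,.07,.08,.085):
        m=(abs(S[:,2]-z0)<.005)&(abs(S[:,1])<.09)&(S[:,0]>.02)&(S[:,0]<.11)
        if m.sum()>5: print(n,z0,m.sum(),np.percentile(S[m,0],[5,25,50,75,95]).round(4))
E
```

```text
(array([0.6583, 0.6467, 0.0451]), array([0.    , 0.    , 0.7515]))
scene 0.03 225 [0.066  0.0681 0.0694 0.0709 0.0723]
scene 0.04 227 [0.0658 0.0682 0.0696 0.0708 0.073 ]
scene 0.05 232 [0.066  0.068  0.0695 0.071  0.073 ]
scene 0.06 228 [0.0662 0.068  0.0695 0.0707 0.0726]
scene 0.07 218 [0.066  0.0679 0.0694 0.0706 0.073 ]
scene 0.08 190 [0.0647 0.0666 0.0681 0.0699 0.0741]
scene 0.085 51 [0.0641 0.0668 0.0684 0.0706 0.0731]
top 0.03 130 [0.0678 0.0691 0.0702 0.0715 0.0728]
top 0.04 125 [0.0671 0.069  0.0701 0.0713 0.0726]
top 0.05 136 [0.0672 0.069  0.0704 0.0714 0.0732]
top 0.06 136 [0.0675 0.0688 0.0702 0.0714 0.0728]
top 0.07 114 [0.0672 0.0688 0.0698 0.0708 0.0717]
top 0.08 6 [0.0652 0.0673 0.0678 0.068  0.0683]
```

move_arm(motion=[[0.66,0.65,0.045,0,0,0.75,1],[0.66,0.65,0.045,0,0,0.75,1],[0.66,0.65,0.045,0,0,0.75,1],[0.66,0.65,0.045,0,0,0.75,1],[0.66,0.65,0.045,0,0,0.75,1],[0.66,0.65,0.045,0,0,0.75,1],[0.66,0.65,0.045,0,0,0.75,1],[0.66,0.65,0.045,0,0,0.75,1],[0.66,0.65,0.045,0,0,0.75,1],[0.66,0.65,0.045,0,0,0.75,1]])

```text
t: 1.83
eef_pos: [0.4153, 0.1608, 0.2028]
tcp_rot: [-0.001, 0.81, -0.587, 0.0]
contact_force: [1.1, 0.4, -0.1]
grip_width: 0.0873
grip_force: 0.0
```

```bash
python3 - <<'E'
from h import *
p,r=tool(); print(p,r.as_euler('ZYX',degrees=True)); print(delta([.385,-.285,.14],down(-115.3)))
E
```

```text
[0.41530932 0.160811   0.20276102] [-7.18750467e+01  2.61132520e-02 -1.79926294e+02]
(array([0.8286, 0.3351, 0.1247]), array([-0.001 ,  0.0009,  0.7237]))
```

move_arm(motion=[[0.82,0.33,0.12,0,0,0.724,1],[0.82,0.33,0.12,0,0,0.724,1],[0.82,0.33,0.12,0,0,0.724,1],[0.82,0.33,0.12,0,0,0.724,1],[0.82,0.33,0.12,0,0,0.724,1],[0.82,0.33,0.12,0,0,0.724,1],[0.82,0.33,0.12,0,0,0.724,1],[0.82,0.33,0.12,0,0,0.724,1],[0.82,0.33,0.12,0,0,0.724,1],[0.82,0.33,0.12,0,0,0.724,1]])

```text
t: 2.67
eef_pos: [0.3871, -0.2515, 0.1465]
tcp_rot: [0.0, -0.535, 0.845, -0.0]
contact_force: [2.2, -0.5, 0.7]
grip_width: 0.087
grip_force: 0.0
```

move_arm(motion=[[0,0,0,0,0,0,1],[0,0,0,0,0,0,1]])

```text
t: 2.83
eef_pos: [0.3866, -0.2513, 0.1457]
tcp_rot: [-0.0, -0.532, 0.846, 0.0]
contact_force: [0.3, 0.3, -1.0]
grip_width: 0.087
grip_force: 0.0
```

```bash
cat >> h.py <<'E'
def wrist_ray_z(uv,z,pose=None):
    i=manip.camera_info("wrist"); M=np.array(i["mtx"]); T=np.array(i["tool_from_camera"])
    p,r=pose or tool(); x=(uv[0]-M[0,2])/M[0,0]; y=(uv[1]-M[1,2])/M[1,1]; th=np.hypot(x,y)
    d=np.array([x/th*np.sin(th),y/th*np.sin(th),np.cos(th)]) if th>0 else np.array([0,0,1.])
    c=p+r.apply(T[:3,3]); w=r.apply(T[:3,:3]@d); return c+w*(z-c[2])/w[2]
E
python3 - <<'E'
from h import *
np.set_printoptions(precision=4,suppress=True)
p,r=tool(); print(p,r.as_euler('ZYX',degrees=True))
im,d=manip.read_camera("wrist"); cv2.imwrite("pics/w1.png",im[:,:,::-1])
for k,z in [("hook_grip",.023),("hook_tip",.002),("pull_hook",0)]:
    for x in manip.tip_of("wrist",k)[:2]:
        uv=(x["xy"][0]*640,x["xy"][1]*480); print(k,x["conf"],np.round(uv),wrist_ray_z(uv,z,(p,r)))
E
```

```text
[ 0.3866 -0.2513  0.1457] [-115.6619   -0.0145  179.935 ]
hook_grip 0.74 [305. 169.] [ 0.3779 -0.3038  0.023 ]
hook_tip 0.23 [306. 167.] [ 0.3783 -0.3031  0.002 ]
pull_hook 0.65 [310. 143.] [ 0.3666 -0.3193  0.    ]
```

View pics/w1.png

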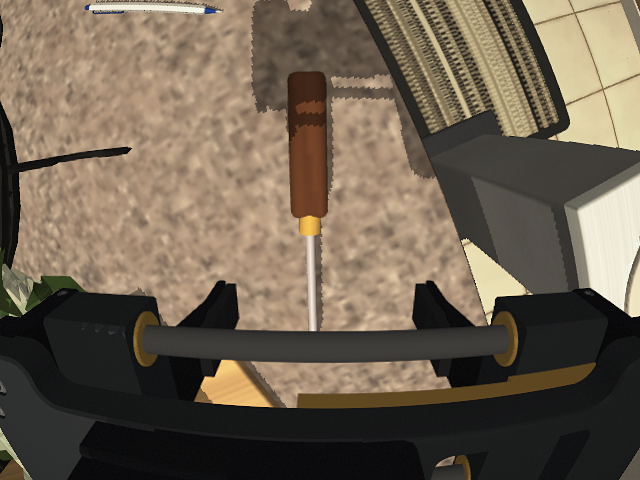

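The wrist view shows the handle from (307,75) to (310,216) and the rod continuing to (313,330), roughly aligned with the tool.

```bash
python3 - <<'E'
from h import *
np.set_printoptions(precision=4,suppress=True)
im=cv2.imread("pics/w1.png"); h=cv2.cvtColor(im,cv2.COLOR_BGR2HSV)
m=((h[...,0]<12)&(h[...,1]>120)&(h[...,2]<170)).astype(np.uint8); m[:,:270]=0;m[:,345:]=0;m[235:]=0
P=[]
for v in range(85,205,6):
    u=np.where(m[v])[0]; P.append([*wrist_ray_z((u.min(),v),.03)[:2],*wrist_ray_z((u.max()+1,v),.03)[:2]])
P=np.array(P); c=(P[:,:2]+P[:,2:])/2; print("width",np.linalg.norm(P[:,:2]-P[:,2:],axis=1).round(4))
l=cv2.fitLine(c.astype(np.float32),cv2.DIST_HUBER,0,.01,.01).ravel(); print(l,np.degrees(np.arctan2(l[1],l[0])))
a=wrist_ray_z((307,73),.038);b=wrist_ray_z((310,217),.036);print(a,b,np.linalg.norm(a-b))
rr=wrist_ray_z((312,260),.031),wrist_ray_z((313.5,320),.031);d=rr[1]-rr[0];print(rr,np.degrees(np.arctan2(d[1],d[0])))
M=manip.camera_info("wrist");print(np.array(M["tool_from_camera"]))
print("y offset in tool frame", [tool()[1].inv().apply(np.array([x[0],x[1],0])-tool()[0])[:2] for x in c[::6]])
E
```

```text
width [0.0281 0.0281 0.0281 0.0281 0.0282 0.0274 0.0282 0.0275 0.0276 0.0276
 0.0277 0.0277 0.027  0.0278 0.0279 0.028  0.0273 0.0266 0.0275 0.0276]
[ 0.4139  0.9103  0.3691 -0.3174] 65.547615
[ 0.3467 -0.3648  0.038 ] [ 0.3912 -0.2671  0.036 ] 0.10741680127608502
(array([ 0.4059, -0.2338,  0.031 ]), array([ 0.4287, -0.1842,  0.031 ])) 65.2800473198838
[[-0.0012 -0.9565 -0.2919  0.0801]
 [ 1.     -0.0011 -0.0004  0.0006]
 [ 0.0001 -0.2919  0.9565 -0.1632]
 [ 0.      0.      0.      1.    ]]
y offset in tool frame [array([ 0.1151, -0.0128]), array([ 0.0878, -0.0129]), array([ 0.0606, -0.0123]), array([ 0.033 , -0.0118])]
```

```bash
python3 - <<'E'
from h import *
print(delta([.377,-.3005,.0065],down(-114.6)))
E
```

```text
(array([ 0.1038, -0.0248,  0.2803]), array([-0.0006,  0.0002, -0.0105]))
```

move_arm(motion=[[0.104,-0.025,0.1,0,0,-0.01,1],[0.104,-0.025,0.15,0,0,-0.01,1],[0.104,-0.025,0.2,0,0,-0.01,1],[0.104,-0.025,0.25,0,0,-0.01,1],[0.104,-0.025,0.25,0,0,-0.01,1],[0.104,-0.025,0.25,0,0,-0.01,1]])

```text
t: 3.53
eef_pos: [0.3767, -0.3005, 0.021]
tcp_rot: [-0.001, -0.54, 0.841, 0.001]
contact_force: [-0.2, 0.2, -0.2]
grip_width: 0.087
grip_force: 0.0
```

```bash
python3 - <<'E'
from h import *
print(manip.get_obs()["contact_force"],delta([.377,-.3005,.0065],down(-114.6)))
E
```

```text
[-0.23011768  0.20029967 -0.16871638] (array([-0.0004, -0.0007,  0.029 ]), array([ 0.0022, -0.0005,  0.0001]))
```

move_arm(motion=[[0,0,0.015,0,0,0,1],[0,0,0.029,0,0,0,1],[0,0,0.029,0,0,0,0.2],[0,0,0.029,0,0,0,-0.4],[0,0,0.029,0,0,0,-1],[0,0,0.029,0,0,0,-1],[0,0,0.029,0,0,0,-1],[0,0,0.029,0,0,0,-1],[0,0,0.029,0,0,0,-1],[0,0,0.029,0,0,0,-1]], force=40)

```text
t: 4.37
eef_pos: [0.3765, -0.3017, 0.0069]
tcp_rot: [0.0, -0.539, 0.842, -0.0]
contact_force: [-0.6, 0.3, 0.5]
grip_width: 0.042
grip_force: 0.0
```

```bash
python3 - <<'E'
from h import *
o=manip.get_obs();print(o["t"],tool()[0],tool()[1].as_euler('ZYX',degrees=True),o["grip_width"],o["grip_force"],o["contact_force"],o["moment"])
E
```

```text
4.3667 [ 0.37650434 -0.30169497  0.00685692] [-1.14762731e+02  3.39504428e-04 -1.79991422e+02] 0.04198411464332927 0.0 [-0.61462065  0.30929138  0.50079464] [ 0.06510848 -0.09158905  0.00202914]
```

move_arm(motion=[[0,0,0,0,0,0,-1],[0,0,0,0,0,0,-1],[0,0,0,0,0,0,-1],[0,0,0,0,0,0,-1],[0,0,0,0,0,0,-1],[0,0,0,0,0,0,-1]])

```text
t: 4.87
eef_pos: [0.3765, -0.3017, 0.0068]
tcp_rot: [-0.0, -0.539, 0.842, 0.0]
contact_force: [-0.3, 0.2, 0.7]
grip_width: 0.0279
grip_force: 40.0
```

move_arm(motion=[[0,0,-0.06,0,0,0,-1],[0,0,-0.12,0,0,0,-1],[0,0,-0.18,0,0,0,-1],[0,0,-0.22,0,0,0,-1],[0,0,-0.22,0,0,0,-1],[0,0,-0.22,0,0,0,-1]])

```text
t: 5.37
eef_pos: [0.3767, -0.3015, 0.1174]
tcp_rot: [0.001, -0.539, 0.842, -0.001]
contact_force: [-0.4, -0.7, -1.5]
grip_width: 0.0275
grip_force: 40.0
```

```bash
python3 - <<'E'
from h import *
np.set_printoptions(precision=4,suppress=True)
o=manip.get_obs();p,r=tool();print(o["t"],p,r.as_euler('ZYX',degrees=True),o["grip_width"],o["grip_force"],o["contact_force"],o["moment"])
im,d=manip.read_camera("wrist"); cv2.imwrite("pics/w2.png",im[:,:,::-1])
x=manip.tip_of("wrist","hook_tip")[:2];print(x)
for n in("scene","top"):
    manip.read_camera(n);
    for k in ("hook_tip","hook_grip"):
        for x in manip.tip_of(n,k)[:1]:
            uv=x["xy"][0]*640,x["xy"][1]*480; print(n,k,x["conf"],uv,ray_z(n,uv,p[2]-.0069+(.002 if k=="hook_tip" else .023)))
# planned: hook tip at shelf x=.03,y=-0.0, above; grasp 160 behind; tcp height
print(delta(to_world([-.30,0,.10]),down(-176.6)))
E
```

```text
5.3667 [ 0.3767 -0.3015  0.1174] [-114.7831    0.0408 -179.8767] 0.027479243764832902 39.99889025464654 [-0.3879 -0.6519 -1.4761] [ 0.1478 -0.0482 -0.0186]
[]
scene hook_tip 0.9 (335.872, 279.504) [ 0.4377 -0.1581  0.1125]
scene hook_grip 0.81 (402.36800000000005, 304.608) [ 0.3655 -0.3059  0.1335]
top hook_tip 0.93 (330.368, 297.216) [ 0.4447 -0.1573  0.1125]
top hook_grip 0.6 (375.104, 340.992) [ 0.3788 -0.2984  0.1335]
(array([-0.3312,  0.2388,  0.0323]), array([ 0.0016, -0.001 ,  1.0306]))
```

```bash
python3 - <<'E'
from h import *
print(delta(to_world([-.25,0,.105]),down(-175)))
E
```

```text
(array([-0.3784,  0.1506,  0.0221]), array([ 1.600e-03, -1.000e-03,  1.004e+00]))
```

move_arm(motion=[[-0.378,0.15,0.022,0,0,1,-1],[-0.378,0.15,0.022,0,0,1,-1],[-0.378,0.15,0.022,0,0,1,-1],[-0.378,0.15,0.022,0,0,1,-1],[-0.378,0.15,0.022,0,0,1,-1],[-0.378,0.15,0.022,0,0,1,-1],[-0.378,0.15,0.022,0,0,1,-1],[-0.378,0.15,0.022,0,0,1,-1],[-0.378,0.15,0.022,0,0,1,-1],[-0.378,0.15,0.022,0,0,1,-1]])

```text
t: 6.6
eef_pos: [0.3875, -0.0982, 0.1056]
tcp_rot: [-0.0, -0.044, 0.999, -0.0]
contact_force: [0.7, 1.0, -0.5]
grip_width: 0.0279
grip_force: 40.0
```

move_arm(motion=[[0,0,0,0,0,0.027,-1],[0,0,0,0,0,0.027,-1],[0,0,0,0,0,0.027,-1]])

```text
t: 6.85
eef_pos: [0.3875, -0.0986, 0.1056]
tcp_rot: [-0.0, -0.032, 0.999, -0.0]
contact_force: [0.3, 0.5, -1.4]
grip_width: 0.0279
grip_force: 40.0
```

```bash
python3 - <<'E'
from h import *
np.set_printoptions(precision=4,suppress=True)
p,r=tool();o=manip.get_obs();print(o["t"],p,to_shelf(p),r.as_euler('ZYX',degrees=True),o["contact_force"],o["moment"])
for n in("scene","top","wrist"):
    im,d=manip.read_camera(n); 
    if n!="top": cv2.imwrite(f"pics/{n}3.png",im[:,:,::-1])
    for k in ("hook_tip","hook_grip","bin_lip","stop_buffers"):
        for x in manip.tip_of(n,k)[:1]:
            uv=x["xy"][0]*640,x["xy"][1]*480; z={"hook_tip":p[2]-.005,"hook_grip":p[2]+.016,"bin_lip":.082,"stop_buffers":.105}[k]
            w=wrist_ray_z(uv,z,(p,r)) if n=="wrist" else ray_z(n,uv,z)
            print(n,k,x["conf"],np.round(uv),to_shelf(w))
    if n!="wrist":
        S=to_shelf(cloud(n,d).reshape(-1,3)); m=(abs(S[:,1])<.09)&(S[:,0]>.02)&(S[:,0]<.12)&(S[:,2]>.09)&(S[:,2]<.15)
        print("under deck",np.round(S[m][::max(1,m.sum()//12)],3).tolist())
a=cv2.imread("pics/scene3.png")[170:320,250:450]; b=cv2.resize(a,(800,600),interpolation=cv2.INTER_CUBIC); cv2.imwrite("pics/c3.png",b)
E
```

```text
6.85 [ 0.3875 -0.0986  0.1056] [-0.2495 -0.0005  0.1056] [-176.329    -0.0209 -179.9991] [ 0.2658  0.5034 -1.441 ] [ 0.1048 -0.1375  0.0276]
scene hook_grip 0.96 [298. 282.] [-0.2528 -0.0018  0.1216]
scene bin_lip 0.61 [343. 239.] [ 0.0628 -0.0025  0.082 ]
scene stop_buffers 0.2 [338. 200.] [0.2907 0.0807 0.105 ]
under deck [[0.07, -0.056, 0.126], [0.066, -0.067, 0.127], [0.068, -0.067, 0.123], [0.072, -0.066, 0.119], [0.07, -0.067, 0.117], [0.067, -0.068, 0.116], [0.072, -0.067, 0.111], [0.067, -0.07, 0.111], [0.068, -0.071, 0.108], [0.069, -0.071, 0.105], [0.068, -0.071, 0.102], [0.071, -0.068, 0.098]]
top hook_tip 0.79 [327. 258.] [-0.086  -0.0059  0.1006]
top bin_lip 0.6 [348. 220.] [ 0.07   -0.0048  0.082 ]
under deck []
wrist hook_grip 0.83 [324. 317.] [-0.25   -0.0004  0.1216]
```

View pics/c3.png

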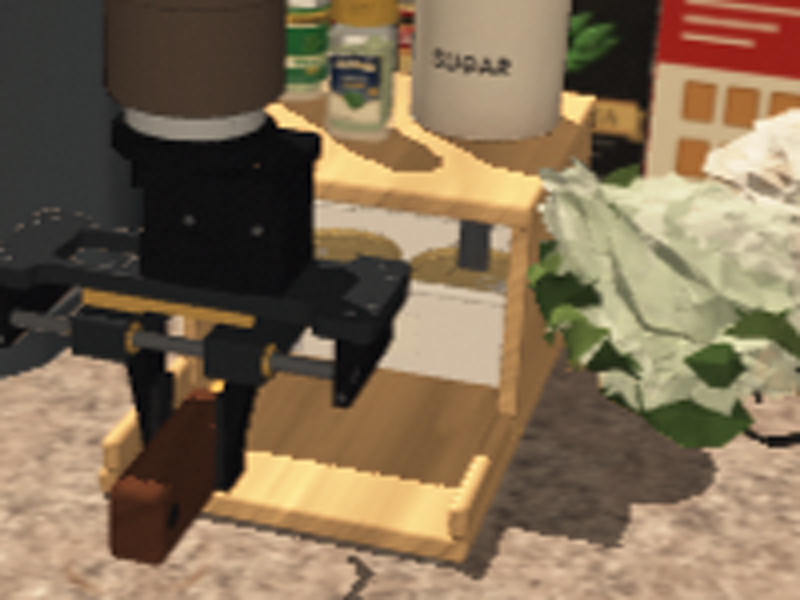

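View pics/wrist3.png

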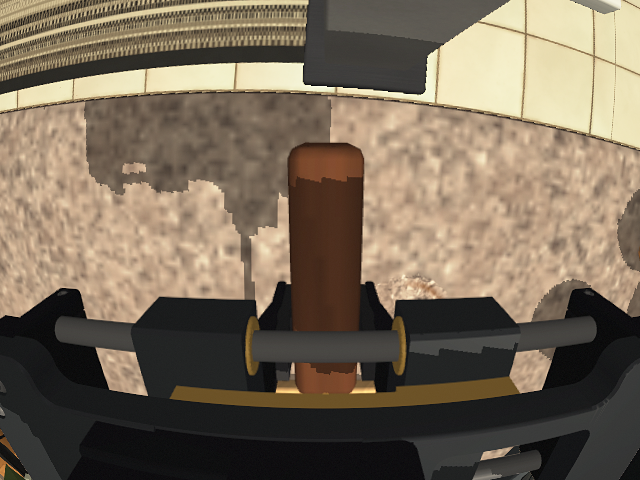

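The crop shows the right stop leg (dark bar at (475,245)), tins behind, and the hook held level in front of the ledge. The wrist view shows the handle gripped straight between the pads at (325,330).

```bash
python3 - <<'E'
from h import *
print(delta(to_world([-.16,.002,.097]),down(-176.6)),delta(to_world([-.07,.002,.097]),down(-176.6)))
E
```

```text
(array([-0.1789,  0.0043,  0.0176]), array([-0.    ,  0.    ,  0.0037])) (array([-0.3589,  0.0036,  0.0176]), array([-0.    ,  0.    ,  0.0037]))
```

move_arm(motion=[[-0.04,0.004,0.017,0,0,0.004,-1],[-0.08,0.004,0.017,0,0,0.004,-1],[-0.12,0.004,0.017,0,0,0.004,-1],[-0.16,0.004,0.017,0,0,0.004,-1],[-0.2,0.004,0.017,0,0,0.004,-1],[-0.23,0.004,0.017,0,0,0.004,-1],[-0.25,0.004,0.017,0,0,0.004,-1],[-0.25,0.004,0.017,0,0,0.004,-1]])

```text
t: 8.27
eef_pos: [0.514, -0.0886, 0.097]
tcp_rot: [0.0, -0.03, 1.0, -0.0]
contact_force: [-0.4, -0.7, -0.3]
grip_width: 0.0278
grip_force: 40.0
```

```bash
python3 - <<'E'
from h import *
np.set_printoptions(precision=4,suppress=True)
p,r=tool();o=manip.get_obs();print(o["t"],to_shelf(p),r.as_euler('ZYX',degrees=True),o["contact_force"],o["moment"])
im,d=manip.read_camera("scene");S=to_shelf(cloud("scene",d)); T=S[...,0:3]
# rod points: slender, near y~0, between x=-.1 and 0
m=(abs(S[...,1])<.02)&(S[...,0]>-.06)&(S[...,0]<.06)&(S[...,2]>.085)&(S[...,2]<.15)
P=S[m]; print(m.sum()); 
if len(P)>5:
    print(cv2.fitLine(P.astype(np.float32),cv2.DIST_HUBER,0,.01,.01).ravel(), P[:,0].min(),P[:,0].max())
cv2.imwrite("pics/c4.png",cv2.resize(im[170:320,250:450,::-1],(800,600),interpolation=cv2.INTER_CUBIC))
print(delta(to_world([-.07,.002,.097]),down(-176.6)))
E
```

```text
8.2667 [-0.1226  0.002   0.097 ] [-176.5958    0.0561 -179.9841] [-0.4494 -0.7441 -0.3406] [ 0.0107 -0.1479 -0.015 ]
0
(array([-0.1087, -0.    , -0.0005]), array([ 0.0001, -0.0009, -0.0005]))
```

View pics/c4.png

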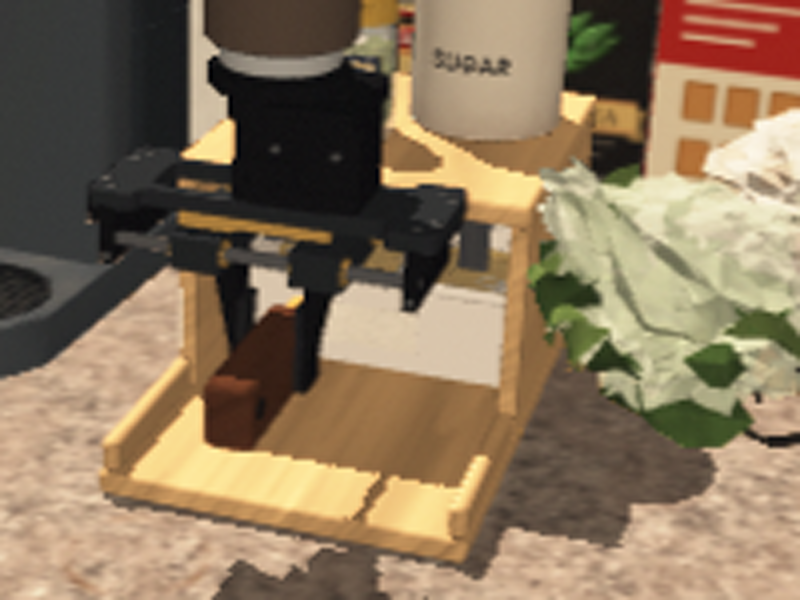

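The crop shows the hook going in level, with the handle above the ledge at (250,380) and no contact.

move_arm(motion=[[-0.03,0,0,0,0,0,-1],[-0.06,0,0,0,0,0,-1],[-0.085,0,0,0,0,0,-1],[-0.105,0,0,0,0,0,-1],[-0.105,0,0,0,0,0,-1]])

```text
t: 8.73
eef_pos: [0.5655, -0.0856, 0.0973]
tcp_rot: [0.0, -0.03, 1.0, -0.0]
contact_force: [-0.2, 0.7, -1.2]
grip_width: 0.0277
grip_force: 40.0
```

```bash
cat > s.py <<'E'
from h import *
np.set_printoptions(precision=4,suppress=True)
p,r=tool();o=manip.get_obs();print(o["t"],to_shelf(p),r.as_euler('ZYX',degrees=True),o["contact_force"],o["moment"],o["grip_force"])
E
python3 s.py
```

```text
8.7333 [-0.0711  0.002   0.0973] [-176.6046    0.0443 -179.9907] [-0.1891  0.6939 -1.2275] [ 0.0386 -0.1712  0.0128] 39.9988760612905
```

move_arm(motion=[[0,0,0.012,0,0,0,-1],[0,0,0.024,0,0,0,-1],[0,0,0.024,0,0,0,-1]])

```text
t: 8.98
eef_pos: [0.5622, -0.0857, 0.0835]
tcp_rot: [-0.002, -0.029, 1.0, 0.0]
contact_force: [0.7, -0.7, -0.8]
grip_width: 0.028
grip_force: 40.0
```

move_arm(motion=[[0,0,0.012,0,0,0,-1],[0,0,0.024,0,0,0,-1],[0,0,0.036,0,0,0,-1],[0,0,0.036,0,0,0,-1]])

```text
t: 9.32
eef_pos: [0.5633, -0.0856, 0.0656]
tcp_rot: [-0.002, -0.029, 1.0, 0.0]
contact_force: [-1.0, -0.1, -2.6]
grip_width: 0.0278
grip_force: 40.0
```

```bash
python3 s.py
```

```text
9.3167 [-0.0732  0.002   0.0656] [-176.6403   -0.1842  179.9895] [-1.0118 -0.1283 -2.5595] [ 0.0324 -0.0817 -0.0477] 39.99885929748416
```

move_arm(motion=[[0.003,0,0,0,0,0,-1],[0.006,0,0,0,0,0,-1],[0.008,0,0,0,0,0,-1],[0.01,0,0,0,0,0,-1],[0.012,0,0,0,0,0,-1],[0.014,0,0,0,0,0,-1],[0.016,0,0,0,0,0,-1],[0.018,0,0,0,0,0,-1],[0.02,0,0,0,0,0,-1]])

```text
t: 10.07
eef_pos: [0.5549, -0.0862, 0.0674]
tcp_rot: [0.001, -0.03, 1.0, 0.0]
contact_force: [1.0, 0.2, -2.0]
grip_width: 0.0275
grip_force: 40.0
```

```bash
cat > a.py <<'E'
from h import *
import sys
np.set_printoptions(precision=4,suppress=True)
F=[];X=[]
for i in range(int(sys.argv[1]) if len(sys.argv)>1 else 4):
    o=manip.get_obs();F.append(o["contact_force"]);X.append(to_shelf(tool()[0])); manip.read_camera("scene")
print(o["t"],"tcp",np.mean(X,0),"F",np.mean(F,0),"Fx",np.array(F)[:,0],"yaw",tool()[1].as_euler('ZYX',degrees=True)[0])
E
python3 a.py
```

```text
10.2167 tcp [-0.0816  0.002   0.0674] F [ 1.1266 -0.0229 -1.7503] Fx [1.03   0.833  1.9503 0.6931] yaw -176.609260196026
```

move_arm(motion=[[0.002,0,0,0,0,0,-1],[0.004,0,0,0,0,0,-1],[0.006,0,0,0,0,0,-1],[0.009,0,0,0,0,0,-1],[0.012,0,0,0,0,0,-1],[0.015,0,0,0,0,0,-1],[0.018,0,0,0,0,0,-1],[0.021,0,0,0,0,0,-1],[0.024,0,0,0,0,0,-1]])

```text
t: 11.02
eef_pos: [0.5426, -0.0869, 0.0674]
tcp_rot: [0.0, -0.03, 1.0, -0.0]
contact_force: [4.6, -0.2, -1.5]
grip_width: 0.0274
grip_force: 40.0
```

```bash
python3 a.py; python3 - <<'E'
from h import *
im,d=manip.read_camera("scene"); S=to_shelf(cloud("scene",d).reshape(-1,3))
m=(S[:,2]>.03)&(S[:,2]<.07)&(S[:,1]<.0)&(S[:,1]>-.09)&(S[:,0]>.0)&(S[:,0]<.1); print(m.sum(),np.median(S[m,0]))
E
```

```text
11.1667 tcp [-0.0942  0.002   0.0674] F [ 2.85    0.0432 -1.5482] Fx [4.5658 2.3398 1.9148 2.5797] yaw -176.61996903714163
390 0.05718063752556257
```

move_arm(motion=[[0.003,0,0,0,0,0,-1],[0.007,0,0,0,0,0,-1],[0.012,0,0,0,0,0,-1],[0.018,0,0,0,0,0,-1],[0.024,0,0,0,0,0,-1],[0.03,0,0,0,0,0,-1],[0.036,0,0,0,0,0,-1],[0.042,0,0,0,0,0,-1],[0.047,0,0,0,0,0,-1],[0.05,0,0,0,0,0,-1]])

```text
t: 12.1
eef_pos: [0.5172, -0.0884, 0.0673]
tcp_rot: [-0.0, -0.03, 1.0, 0.0]
contact_force: [3.0, -0.1, -0.6]
grip_width: 0.0277
grip_force: 40.0
```

move_arm(motion=[[0.003,0,0,0,0,0,-1],[0.007,0,0,0,0,0,-1],[0.012,0,0,0,0,0,-1],[0.018,0,0,0,0,0,-1],[0.024,0,0,0,0,0,-1],[0.03,0,0,0,0,0,-1],[0.036,0,0,0,0,0,-1],[0.042,0,0,0,0,0,-1],[0.047,0,0,0,0,0,-1],[0.05,0,0,0,0,0,-1]])

```text
t: 12.93
eef_pos: [0.4922, -0.0899, 0.0673]
tcp_rot: [-0.0, -0.029, 1.0, 0.0]
contact_force: [3.0, 0.1, -0.3]
grip_width: 0.0276
grip_force: 40.0
```

```bash
python3 a.py
```

```text
13.0833 tcp [-0.1446  0.002   0.0673] F [ 2.3792  0.15   -1.1314] Fx [3.0085 2.6285 1.6803 2.1994] yaw -176.62076170858546
```

move_arm(motion=[[0.003,0,0,0,0,0,-1],[0.007,0,0,0,0,0,-1],[0.012,0,0,0,0,0,-1],[0.018,0,0,0,0,0,-1],[0.024,0,0,0,0,0,-1],[0.03,0,0,0,0,0,-1],[0.034,0,0,0,0,0,-1],[0.037,0,0,0,0,0,-1],[0.039,0,0,0,0,0,-1]])

```text
t: 13.88
eef_pos: [0.473, -0.091, 0.0673]
tcp_rot: [0.0, -0.03, 1.0, 0.0]
contact_force: [4.1, -0.3, -1.3]
grip_width: 0.0275
grip_force: 40.0
```

```bash
python3 a.py
```

```text
14.0333 tcp [-0.1638  0.002   0.0673] F [ 2.714   0.1623 -1.229 ] Fx [4.1134 2.7793 2.3225 1.6408] yaw -176.6202007147031
```

move_arm(motion=[[0.001,0,0,0,0,0,-1],[0.002,0,0,0,0,0,-1],[0.003,0,0,0,0,0,-1]])

```text
t: 14.33
eef_pos: [0.472, -0.0911, 0.0673]
tcp_rot: [0.0, -0.03, 1.0, 0.0]
contact_force: [3.5, 0.4, -1.4]
grip_width: 0.0278
grip_force: 40.0
```

```bash
python3 a.py 3
```

```text
14.4333 tcp [-0.1649  0.002   0.0673] F [ 2.9438  0.2534 -1.3578] Fx [3.5144 2.4803 2.8366] yaw -176.61639713947554
```

move_arm(motion=[[0.002,0,0,0,0,0,-1],[0.004,0,0,0,0,0,-1],[0.006,0,0,0,0,0,-1],[0.007,0,0,0,0,0,-1]])

```text
t: 14.82
eef_pos: [0.468, -0.0913, 0.0673]
tcp_rot: [-0.0, -0.029, 1.0, -0.0]
contact_force: [3.1, 0.0, -1.5]
grip_width: 0.0277
grip_force: 40.0
```

```bash
python3 a.py 3
```

```text
14.9167 tcp [-0.1687  0.002   0.0673] F [ 3.1494  0.1342 -1.599 ] Fx [3.0896 3.3561 3.0026] yaw -176.6189838937386
```

move_arm(motion=[[0.001,0,0,0,0,0,-1],[0.002,0,0,0,0,0,-1],[0.003,0,0,0,0,0,-1],[0.003,0,0,0,0,0,-1]])

```text
t: 15.3
eef_pos: [0.4666, -0.0914, 0.0673]
tcp_rot: [-0.0, -0.03, 1.0, 0.0]
contact_force: [3.3, 0.1, -2.1]
grip_width: 0.0276
grip_force: 40.0
```

```bash
python3 a.py 2
```

```text
15.35 tcp [-0.1701  0.002   0.0673] F [ 3.0182 -0.2033 -1.0298] Fx [3.2613 2.775 ] yaw -176.6177206531516
```

move_arm(motion=[[0.001,0,0,0,0,0,-1],[0.002,0,0,0,0,0,-1],[0.003,0,0,0,0,0,-1],[0.003,0,0,0,0,0,-1]])

```text
t: 15.73
eef_pos: [0.4651, -0.0915, 0.0673]
tcp_rot: [-0.0, -0.03, 1.0, -0.0]
contact_force: [1.9, 0.4, -2.6]
grip_width: 0.0277
grip_force: 40.0
```

move_arm(motion=[[0.001,0,0,0,0,0,-1],[0.002,0,0,0,0,0,-1],[0.003,0,0,0,0,0,-1],[0.0035,0,0,0,0,0,-1]])

```text
t: 16.07
eef_pos: [0.4634, -0.0916, 0.0673]
tcp_rot: [-0.0, -0.03, 1.0, 0.0]
contact_force: [3.3, 0.6, -1.0]
grip_width: 0.0279
grip_force: 40.0
```

move_arm(motion=[[0.001,0,0,0,0,0,-1],[0.002,0,0,0,0,0,-1],[0.003,0,0,0,0,0,-1],[0.0035,0,0,0,0,0,-1]])

```text
t: 16.4
eef_pos: [0.4616, -0.0917, 0.0673]
tcp_rot: [-0.0, -0.03, 1.0, -0.0]
contact_force: [3.4, 0.0, -1.3]
grip_width: 0.0275
grip_force: 40.0
```

move_arm(motion=[[0.001,0,0,0,0,0,-1],[0.002,0,0,0,0,0,-1],[0.003,0,0,0,0,0,-1],[0.0035,0,0,0,0,0,-1]])

```text
t: 16.73
eef_pos: [0.4599, -0.0918, 0.0673]
tcp_rot: [-0.0, -0.03, 1.0, 0.0]
contact_force: [2.4, 0.5, -1.2]
grip_width: 0.0279
grip_force: 40.0
```

move_arm(motion=[[0.001,0,0,0,0,0,-1],[0.002,0,0,0,0,0,-1],[0.003,0,0,0,0,0,-1],[0.0035,0,0,0,0,0,-1]])

```text
t: 17.07
eef_pos: [0.4581, -0.0919, 0.0673]
tcp_rot: [-0.0, -0.03, 1.0, -0.0]
contact_force: [3.0, -0.7, -2.6]
grip_width: 0.0277
grip_force: 40.0
```

move_arm(motion=[[0.001,0,0,0,0,0,-1],[0.002,0,0,0,0,0,-1],[0.003,0,0,0,0,0,-1],[0.0035,0,0,0,0,0,-1]])

```text
t: 17.4
eef_pos: [0.4564, -0.092, 0.0673]
tcp_rot: [-0.0, -0.03, 1.0, 0.0]
contact_force: [3.0, -0.2, -2.0]
grip_width: 0.0275
grip_force: 40.0
```

move_arm(motion=[[0.001,0,0,0,0,0,-1],[0.002,0,0,0,0,0,-1],[0.003,0,0,0,0,0,-1],[0.0035,0,0,0,0,0,-1]])

```text
t: 17.73
eef_pos: [0.4546, -0.0921, 0.0673]
tcp_rot: [-0.0, -0.029, 1.0, 0.0]
contact_force: [3.4, -0.1, -1.9]
grip_width: 0.0276
grip_force: 40.0
```

move_arm(motion=[[0.001,0,0,0,0,0,-1],[0.002,0,0,0,0,0,-1],[0.003,0,0,0,0,0,-1],[0.0035,0,0,0,0,0,-1]])

```text
t: 18.07
eef_pos: [0.4529, -0.0922, 0.0673]
tcp_rot: [-0.0, -0.03, 1.0, -0.0]
contact_force: [3.4, 0.3, -1.4]
grip_width: 0.0275
grip_force: 40.0
```

move_arm(motion=[[0.001,0,0,0,0,0,-1],[0.002,0,0,0,0,0,-1],[0.003,0,0,0,0,0,-1],[0.0035,0,0,0,0,0,-1]])

```text
t: 18.4
eef_pos: [0.4511, -0.0923, 0.0673]
tcp_rot: [-0.0, -0.03, 1.0, -0.0]
contact_force: [3.8, 0.8, -1.2]
grip_width: 0.0273
grip_force: 40.0
```

move_arm(motion=[[0.001,0,0,0,0,0,-1],[0.002,0,0,0,0,0,-1],[0.003,0,0,0,0,0,-1],[0.0035,0,0,0,0,0,-1]])

```text
t: 18.73
eef_pos: [0.4494, -0.0924, 0.0673]
tcp_rot: [-0.0, -0.029, 1.0, 0.0]
contact_force: [2.9, 0.1, -0.9]
grip_width: 0.0274
grip_force: 40.0
```

move_arm(motion=[[0.001,0,0,0,0,0,-1],[0.002,0,0,0,0,0,-1],[0.003,0,0,0,0,0,-1],[0.0035,0,0,0,0,0,-1]])

```text
t: 19.07
eef_pos: [0.4476, -0.0925, 0.0673]
tcp_rot: [-0.0, -0.029, 1.0, 0.0]
contact_force: [3.7, 0.3, -1.2]
grip_width: 0.0276
grip_force: 40.0
```

move_arm(motion=[[0.001,0,0,0,0,0,-1],[0.002,0,0,0,0,0,-1],[0.003,0,0,0,0,0,-1],[0.0035,0,0,0,0,0,-1]])

```text
t: 19.4
eef_pos: [0.4459, -0.0926, 0.0673]
tcp_rot: [-0.0, -0.03, 1.0, 0.0]
contact_force: [2.6, -0.2, -1.9]
grip_width: 0.0278
grip_force: 40.0
```

move_arm(motion=[[0.001,0,0,0,0,0,-1],[0.002,0,0,0,0,0,-1],[0.003,0,0,0,0,0,-1],[0.0035,0,0,0,0,0,-1]])

```text
t: 19.73
eef_pos: [0.4449, -0.0926, 0.0675]
tcp_rot: [0.001, -0.03, 1.0, 0.0]
contact_force: [5.1, 0.6, -2.4]
grip_width: 0.0275
grip_force: 40.0
```

```bash
python3 a.py 5
```

```text
19.9333 tcp [-0.1918  0.0021  0.0674] F [ 4.8003  0.5185 -1.9398] Fx [5.0774 4.5508 5.267  4.8463 4.2601] yaw -176.5943548765038
```

move_arm(motion=[[0.0005,0,0,0,0,0,-1],[0.001,0,0,0,0,0,-1],[0.0015,0,0,0,0,0,-1],[0.0015,0,0,0,0,0,-1]])

```text
t: 20.32
eef_pos: [0.4444, -0.0926, 0.0675]
tcp_rot: [0.001, -0.03, 1.0, 0.0]
contact_force: [5.4, 0.6, -1.6]
grip_width: 0.0278
grip_force: 40.0
```

```bash
python3 a.py 4
```

```text
20.4667 tcp [-0.1923  0.0022  0.0675] F [ 5.1463  1.1065 -2.2028] Fx [5.4056 5.0831 5.5415 4.5551] yaw -176.57890487054638
```

move_arm(motion=[[0.001,0,0,0,0,0,-1],[0.002,0,0,0,0,0,-1],[0.002,0,0,0,0,0,-1]])

```text
t: 20.77
eef_pos: [0.4438, -0.0925, 0.0676]
tcp_rot: [0.001, -0.03, 1.0, 0.0]
contact_force: [6.6, 1.4, -2.9]
grip_width: 0.0276
grip_force: 40.0
```

```bash
python3 a.py 4; python3 s.py
```

```text
20.9167 tcp [-0.1929  0.0023  0.0676] F [ 5.5693  1.8952 -3.0086] Fx [6.6057 5.4424 4.7435 5.4855] yaw -176.54402262369123
20.9667 [-0.1929  0.0023  0.0676] [-176.544     0.1482  179.9958] [ 6.943   1.2098 -3.1475] [ 0.4983 -1.6764  0.1996] 40.008389577269554
```

```bash
python3 - <<'E'
from h import *
np.set_printoptions(precision=4,suppress=True)
im,d=manip.read_camera("scene"); S=to_shelf(cloud("scene",d).reshape(-1,3))
m=(S[:,2]>.025)&(S[:,2]<.07)&(abs(S[:,1])<.092)&(S[:,0]>-.08)&(S[:,0]<.03)
P=S[m]; h=np.histogram(P[:,0],bins=22,range=(-.08,.03)); x0=h[1][h[0].argmax()]+.0025
Q=P[abs(P[:,0]-x0)<.006]; print("scene",len(Q),np.polyfit(Q[:,1],Q[:,0],1),Q[:,1].min(),Q[:,1].max())
cv2.imwrite("pics/c5.png",cv2.resize(im[150:330,230:470,::-1],(800,600),interpolation=cv2.INTER_CUBIC))
im,d=manip.read_camera("top"); S=to_shelf(cloud("top",d).reshape(-1,3))
m=(abs(S[:,2]-.082)<.006)&(abs(S[:,1])<.096)&(S[:,0]>-.08)&(S[:,0]<.03);Q=S[m];print("lip",m.sum(),np.polyfit(Q[:,1],Q[:,0],1))
for k in("hook_tip","hook_grip","bin_lip"):
  for x in manip.tip_of("top",k)[:1]: print(k,x["conf"],to_shelf(ray_z("top",(x["xy"][0]*640,x["xy"][1]*480),{"hook_tip":.0625,"hook_grip":.0835,"bin_lip":.082}[k])))
cv2.imwrite("pics/t5.png",cv2.resize(im[150:330,270:430,::-1],(533,600),interpolation=cv2.INTER_CUBIC))
E
```

```text
scene 626 [-0.0108 -0.0413] -0.09199860085003839 0.07381211301076537
lip 166 [-0.2793 -0.0459]
hook_tip 0.58 [-0.0309  0.0039  0.0625]
hook_grip 0.77 [-0.1905  0.01    0.0835]
bin_lip 0.58 [-0.0356 -0.0025  0.082 ]
```

View pics/t5.png

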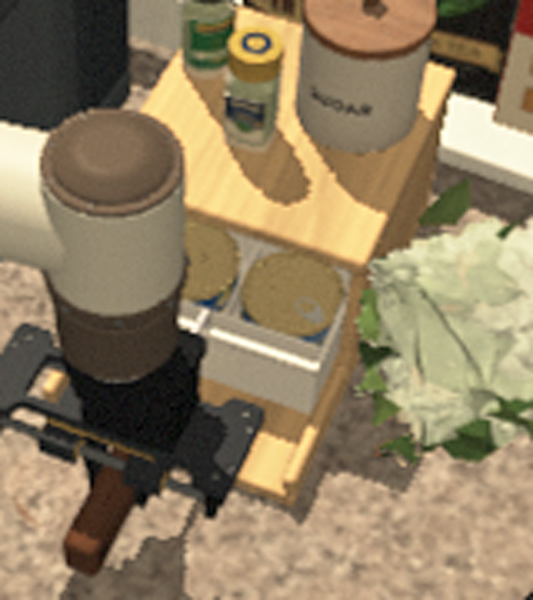

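The top crop shows the rod over the lip at (200,325), the bin clear of the gripper, and the bin at x ≈ 0.024 on its buffers. A little more preload is needed.

move_arm(motion=[[0.001,0,0,0,0,0,-1],[0.002,0,0,0,0,0,-1],[0.0025,0,0,0,0,0,-1],[0.0025,0,0,0,0,0,-1]])

```text
t: 21.55
eef_pos: [0.4432, -0.0924, 0.0677]
tcp_rot: [0.002, -0.03, 1.0, 0.0]
contact_force: [6.5, 2.4, -3.0]
grip_width: 0.0276
grip_force: 40.0
```

```bash
python3 a.py 4; python3 s.py
```

```text
21.7 tcp [-0.1935  0.0024  0.0677] F [ 6.6658  2.1024 -3.1925] Fx [6.4811 6.1216 6.6644 7.3962] yaw -176.5047495484448
21.75 [-0.1935  0.0024  0.0677] [-176.5047    0.2166  179.9917] [ 6.4682  2.3576 -2.8944] [ 0.743  -1.9534  0.3294] 40.02285707741976
```

move_arm(motion=[[0.001,0,0,0,0,0,-1],[0.002,0,0,0,0,0,-1],[0.003,0,0,0,0,0,-1],[0.003,0,0,0,0,0,-1]])

```text
t: 22.08
eef_pos: [0.4425, -0.0922, 0.0679]
tcp_rot: [0.003, -0.031, 1.0, 0.0]
contact_force: [8.9, 2.4, -4.3]
grip_width: 0.0274
grip_force: 40.0
```

```bash
python3 a.py 4; python3 s.py
```

```text
22.2333 tcp [-0.1942  0.0026  0.0678] F [ 8.1116  2.6072 -4.2214] Fx [8.8663 7.5053 8.5825 7.4925] yaw -176.47059492717653
22.2833 [-0.1942  0.0026  0.0678] [-176.4706    0.3078  179.9904] [ 7.8951  3.6832 -4.018 ] [ 0.7828 -2.209   0.3841] 40.04034605808556
```

move_arm(motion=[[-0.002,0,0,0,0,0,-1],[-0.004,0,0,0,0,0,-1],[-0.006,0,0,0,0,0,-1],[-0.008,0,0,0,0,0,-1],[-0.01,0,0,0,0,0,-1],[-0.012,0,0,0,0,0,-1],[-0.014,0,0,0,0,0,-1],[-0.016,0,0,0,0,0,-1],[-0.018,0,0,0,0,0,-1],[-0.018,0,0,0,0,0,-1]])

```text
t: 23.12
eef_pos: [0.4483, -0.0926, 0.067]
tcp_rot: [-0.001, -0.029, 1.0, -0.0]
contact_force: [0.2, -0.3, -0.9]
grip_width: 0.0279
grip_force: 40.0
```

```bash
python3 a.py 3; python3 s.py
```

```text
23.2167 tcp [-0.1884  0.0019  0.0671] F [ 0.2524 -0.1063 -1.3147] Fx [0.2454 0.2691 0.2426] yaw -176.62917207718286
23.2667 [-0.1883  0.0019  0.0672] [-176.6292   -0.0427 -179.999 ] [ 0.7945 -0.404  -2.0263] [ 0.0457 -0.1285 -0.0665] 39.99985434114933
```

move_arm(motion=[[-0.004,0,0,0,0,0,-1],[-0.008,0,0,0,0,0,-1],[-0.008,0,-0.012,0,0,0,-1],[-0.008,0,-0.024,0,0,0,-1],[-0.008,0,-0.04,0,0,0,-1],[-0.008,0,-0.06,0,0,0,-1],[-0.008,0,-0.09,0,0,0,-1],[-0.008,0,-0.12,0,0,0,-1],[-0.008,0,-0.12,0,0,0,-1],[-0.008,0,-0.12,0,0,0,-1]])

```text
t: 24.1
eef_pos: [0.4533, -0.0921, 0.1283]
tcp_rot: [0.001, -0.029, 1.0, 0.0]
contact_force: [-0.5, 0.4, -1.4]
grip_width: 0.0274
grip_force: 40.0
```

```bash
python3 s.py; python3 - <<'E'
from h import *
np.set_printoptions(precision=4,suppress=True)
im,d=manip.read_camera("scene"); S=to_shelf(cloud("scene",d).reshape(-1,3))
m=(S[:,2]>.025)&(S[:,2]<.07)&(abs(S[:,1])<.092)&(S[:,0]>-.06)&(S[:,0]<-.02)
Q=S[m]; Q=Q[abs(Q[:,0]-np.median(Q[:,0]))<.005]; print("scene",len(Q),np.median(Q[:,0]),np.polyfit(Q[:,1],Q[:,0],1))
# way back: above the original spot
print(delta([.3767,-.3015,.12],down(-117.5)))
E
```

```text
24.1 [-0.1834  0.0021  0.1283] [-176.6317    0.1691  179.9716] [-0.5148  0.4059 -1.4035] [ 0.1053 -0.0503 -0.0328] 39.99983360990882
scene 853 -0.041704274175307754 [-0.0044 -0.0418]
(array([ 0.1758, -0.4091,  0.0144]), array([ 0.0002,  0.0007, -0.9857]))
```

move_arm(motion=[[0.175,-0.409,0.014,0,0,-0.986,-1],[0.175,-0.409,0.014,0,0,-0.986,-1],[0.175,-0.409,0.014,0,0,-0.986,-1],[0.175,-0.409,0.014,0,0,-0.986,-1],[0.175,-0.409,0.014,0,0,-0.986,-1],[0.175,-0.409,0.014,0,0,-0.986,-1],[0.175,-0.409,0.014,0,0,-0.986,-1],[0.175,-0.409,0.014,0,0,-0.986,-1],[0.175,-0.409,0.014,0,0,-0.986,-1],[0.175,-0.409,0.014,0,0,-0.986,-1]])

```text
t: 24.98
eef_pos: [0.3764, -0.3016, 0.1191]
tcp_rot: [-0.001, -0.52, 0.854, 0.001]
contact_force: [0.6, -0.4, -1.0]
grip_width: 0.0278
grip_force: 40.0
```

move_arm(motion=[[0,0,0.05,0,0,0,-1],[0,0,0.1,0,0,0,-1],[0,0,0.15,0,0,0,-1],[0,0,0.18,0,0,0,-1],[0,0,0.18,0,0,0,-1],[0,0,0.18,0,0,0,-1]])

```text
t: 25.48
eef_pos: [0.3769, -0.3012, 0.0295]
tcp_rot: [-0.001, -0.519, 0.855, 0.001]
contact_force: [0.2, -0.2, -1.5]
grip_width: 0.0278
grip_force: 40.0
```

```bash
python3 a.py 3; python3 s.py;python3 - <<'E'
from h import *
np.set_printoptions(precision=4,suppress=True)
print(delta([.3767,-.3015,.0068],down(-117.5)),tool()[0])
im,d=manip.read_camera("scene"); C=cloud("scene",d)
cv2.imwrite("pics/s6.png",cv2.resize(im[270:390,320:480,::-1],(800,600),interpolation=cv2.INTER_CUBIC))
E
```

```text
25.5833 tcp [-0.2713 -0.2025  0.0303] F [ 0.1599 -0.1165 -0.8928] Fx [0.2429 0.0506 0.1861] yaw -117.46249234547582
25.6333 [-0.2705 -0.2028  0.0314] [-117.4625    0.0079 -179.8589] [-0.4882  0.231  -0.5572] [ 0.0752 -0.1189 -0.0051] 39.99984162859619
(array([0.0011, 0.0036, 0.0491]), array([-0.0024,  0.0001,  0.0006])) [ 0.3785 -0.3018  0.0314]
```

View pics/s6.png

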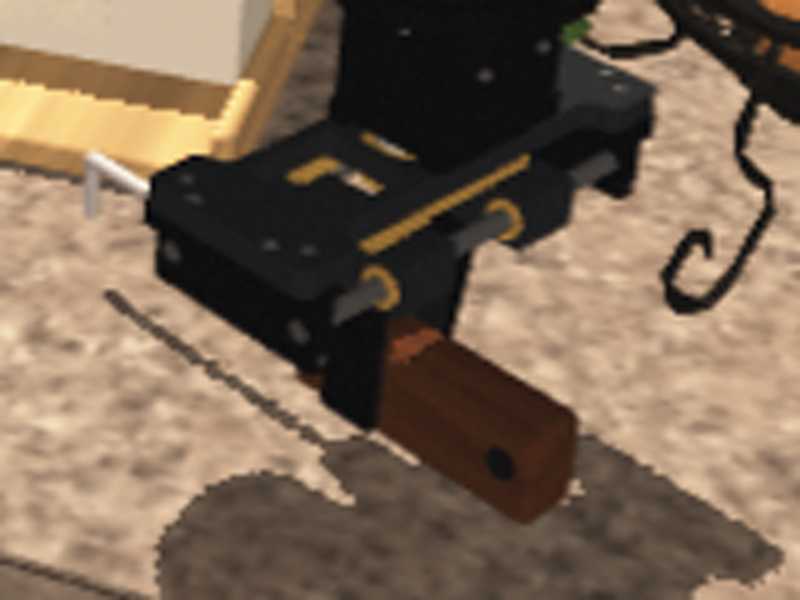

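The hook is level, hook down with its tip at (92,210), over open worktop. I'll lower it.

move_arm(motion=[[0,0.002,0.012,0,0,0,-1],[0,0.002,0.024,0,0,0,-1],[0,0.002,0.034,0,0,0,-1],[0,0.002,0.04,0,0,0,-1],[0,0.002,0.042,0,0,0,-1],[0,0.002,0.042,0,0,0,-1]])

```text
t: 26.18
eef_pos: [0.3763, -0.301, 0.0088]
tcp_rot: [-0.0, -0.519, 0.855, 0.0]
contact_force: [0.6, -0.2, -1.8]
grip_width: 0.0277
grip_force: 40.0
```

```bash
python3 a.py 4; python3 s.py
```

```text
26.3333 tcp [-0.2724 -0.202   0.0091] F [ 0.0919  0.1644 -1.4609] Fx [ 0.5599 -0.1542 -0.2957  0.2575] yaw -117.45551229554277
26.3833 [-0.2722 -0.2021  0.0094] [-117.4555    0.0018 -179.9715] [ 0.0735 -0.2692 -1.5277] [ 0.1046 -0.1242  0.0067] 39.99991536140442
```

move_arm(motion=[[0,0,0.002,0,0,0,-1],[0,0,0.004,0,0,0,-1],[0,0,0.005,0,0,0,-1],[0,0,0.005,0,0,0,-1]])

```text
t: 26.72
eef_pos: [0.3766, -0.3011, 0.0068]
tcp_rot: [-0.0, -0.519, 0.855, -0.0]
contact_force: [-1.1, -0.7, -0.7]
grip_width: 0.0276
grip_force: 40.0
```

```bash
python3 a.py 4; python3 s.py
```

```text
26.8667 tcp [-0.2724 -0.202   0.0068] F [-0.5081 -0.3866 -0.8454] Fx [-1.057   0.1041 -0.6954 -0.384 ] yaw -117.45838080120056
26.9167 [-0.2724 -0.202   0.0068] [-117.4584   -0.0001 -179.9989] [-1.4382 -0.1714 -1.1227] [ 0.0534 -0.1081  0.0187] 39.99984827823937
```

move_arm(motion=[[0,0,0,0,0,0,0],[0,0,0,0,0,0,0.3],[0,0,0,0,0,0,0.3],[0,0,0,0,0,0,0.3],[0,0,0,0,0,0,0.3],[0,0,0,0,0,0,0.3],[0,0,0,0,0,0,0.3],[0,0,0,0,0,0,0.3],[0,0,0,0,0,0,0.3],[0,0,0,0,0,0,0.3]])

```text
t: 27.75
eef_pos: [0.3766, -0.3011, 0.0068]
tcp_rot: [0.0, -0.519, 0.855, 0.0]
contact_force: [-0.7, -0.1, -1.2]
grip_width: 0.0565
grip_force: 0.0
```

move_arm(motion=[[0,0,-0.03,0,0,0,0.3],[0,0,-0.08,0,0,0,0.3],[0,0,-0.15,0,0,0,0.3],[0,0,-0.22,0,0,0,0.3],[0,0,-0.3,0,0,0,0.3],[0,0,-0.36,0,0,0,0.3],[0,0,-0.36,0,0,0,0.3],[0,0,-0.36,0,0,0,0.3]])

```text
t: 28.42
eef_pos: [0.3774, -0.3013, 0.1887]
tcp_rot: [0.002, -0.519, 0.855, -0.002]
contact_force: [-0.4, -0.1, -0.4]
grip_width: 0.0568
grip_force: 0.0
```

```bash
python3 s.py; python3 - <<'E'
from h import *
im,d=manip.read_camera("scene"); S=to_shelf(cloud("scene",d).reshape(-1,3))
m=(S[:,2]>.025)&(S[:,2]<.07)&(abs(S[:,1])<.092)&(S[:,0]>-.06)&(S[:,0]<-.02)
Q=S[m]; print("bin front",np.median(Q[:,0]))
cv2.imwrite("pics/s7.png",im[:,:,::-1])
E
```

```text
28.4167 [-0.2715 -0.2023  0.1887] [-117.4668    0.0518 -179.7144] [-0.3875 -0.147  -0.3688] [ 0.0778 -0.043  -0.0088] 0.0
bin front -0.04158407898739341
```

View pics/s7.png

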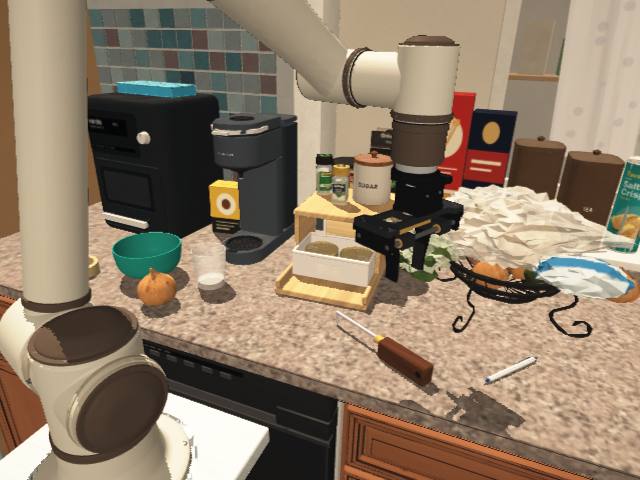

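The hook lies upright on the worktop from (340,318) to (430,375). The bin is at the front at (335,260), and the bystanders are unmoved. I'm handing in.

```bash
python3 -c "
from cell import manip
print(manip.job_done())"
```

```text
the job is handed in; nothing more can be done
None
```

The job is handed in at about 28 s: the bin was drawn onto its stop with readings up to about 9 N along the pull (roughly 10 N with the sideways part), and it had not slid back after unhooking. The hook lies on its handle's underside on the open worktop, and nothing else looked moved.

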